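# Close and latch the food carrier

### The arm

A 6-joint arm with a two-finger parallel gripper is mounted at the origin on the work surface. World frame = base frame: x ahead of the robot, y to its left, z up, the work surface at z = 0. Lengths are in m, angles in rad, forces in N, time in s.
With the tool pointing down it reaches from about 0.35 to 0.775 m from the base axis. Payload 7.3 kg.
Tool frame: the origin (TCP) lies on the centre line of the jaws, within the pads' length; the fingertips stand 17 mm ahead of it and the grasp point (between the pads) lies 2 mm behind it (robot.tip_extent is the distance from the TCP to the fingertips, in m); z points along the fingers, y is the line along which they close (so a half turn about z gives the same grasp; the last joint's range is limited). The gripper opens to 92 mm and grips with 3 to 60 N. Pads are 19 mm wide; open, the fingers measure 130 mm over their backs; the gripper's body (75 mm by 190 mm) begins 47 mm behind the grasp point.
Start: joints at [1.11, 0.342, 1.524, -0, 1.275, -0.146], TCP at [0.163, 0.499, 0.244] pointing down, gripper open.
Joint ranges: [-2.53, 2.53], [-0.77, 2.02], [0.04, 2.7], [-1, 4.14], [0.28, 2.66], [-3.11, 3.11]. Speed limits (rad/s): [2.57, 2.57, 3.14, 3.14, 3.14, 3.14].

### API

Orientations are given as [roll, pitch, yaw] about the fixed x, y, z axes, in that order (R = Rz(yaw) Ry(pitch) Rx(roll)).
In Python, from cell import robot gives the robot as it stands.
- The arm moves only by the tool step_arm, never from a script. Its argument "motion" is a list of rows, each a list of 2 entries, a list of its own where there are three numbers: the shift along the tool's x, y, z in units of 60 mm (1.0 is 60 mm), then the turn about the tool's z in rad. In form: [[[x, y, z], spin], ...]. A call has 1 to 10 rows; each row is the pose to reach, as a shift and turn from the pose commanded when the call began, along the tool's axes at that moment; what a row does not reach only later rows make up. A row lasts 1/8 s, in which the tool goes at most 62.5 mm and 10.7 degrees, less where a joint would pass 70% of its speed; a pose out of reach is approached as far as the arm can. A call with a gripper value outside its range is refused whole. "hand" is the closure in counts, from 0 (fully open) to 255 (shut), set as the call begins (left out, the last holds). The fingers move at their own pace and stop on an object; "squeeze" is the grip in N (left out, the last holds). Time passes only in rows, so rows that repeat a pose let the fingers close. It gives the time, the measured TCP pose, the force, the opening and the grip force at its end, in the units of the state.
- robot.observe(): the state, without advancing time (a new reading comes with each control period).
- robot.read_camera(name): name is "scene" or "top"; returns a dict with "pixels" (480x640x3 uint8, red, green, blue), "intrinsics" (3x3 intrinsics, pixels), "k1" (the pictures are not rectified: a ray, as slopes to the right and down, at radius r is drawn at 1 + k1 r^2 times it, then the intrinsics apply), "xyz" and "rotation" of the camera in the world. Camera axes: x right, y up, looking along -z (the intrinsics and any distortion apply to the point x, -y, -z); pixel columns grow to the right and rows downward; lengths in m; the calibration is good to about 2 mm. A picture is of the moment at which its call begins. There is no depth.
- robot.hand_in(): hands the job in; it is judged then, once.
The state is a dict: "time": time; "qpos": joint angles; "qvel": joint speeds; "joint_efforts": joint torques, N m; "tool_pos": TCP position; "tool_rot": TCP orientation; "contact_force": force on the tool from outside, world axes, zero at the start; "torque": the same for the moment, N m; "opening": finger opening in m; "grip_force": force on a finger pad.
Only numpy, scipy, OpenCV 4.12 (cv2) and the standard library are available. Lean on these libraries where they do the work, as an engineer would, in place of code of your own. Each camera call takes 0.05 s, during which the arm holds its last target. There are 200 camera calls.

### The job

Push the open lid of the grey food carrier fully shut, and then push the latch lever on its front down past its dead point until it snaps home and stays locked. Do it all by pushing with the fingertips or the outside of the fingers: do not grip or lift anything or raise the lid further, leave the carrier's neighbours on the counter where they stand, and finish clear of everything.

Things in the scene. Friction and masses are not known exactly. Their poses are not given: they have to be found in the camera images.
- carrier: Grey plastic insulated food carrier, 240 mm (own x) by 300 mm (own y), 130 mm high without lid, fixed. Origin: centre of its underside. Own x points from its front (the latch side, facing the robot's right) to the hinge side; z up. The lid's hinge line runs along own y at x = +120 mm, height 130 mm. Loose things stand round it: outside |y| 70 mm in front of it, 25 mm or more from its side walls.
- lid (a joint): Lid angle, rad: 0 fully shut, growing as its front edge rises; starts at 0.35 to 0.65 (edge 0.22 to 0.31 m above the counter). A flat grey slab 247 by 306 mm, 26 mm thick, about 0.4 kg; its top is 157 mm above the counter when shut. A stiff hinge keeps it where it is left; it closes under a push down of a few N on its top near the front edge and does not spring back.
- lid_edge (a point): Middle of the lid's front top edge. When shut it lies at own x = -125 mm of the carrier, 157 mm above the counter. The axes are those of the lid: x along the lid towards the hinge, z out of its top.
- lever (a joint): Latch lever angle, rad: 0 open (at its stop, 50 degrees above level, pointing away from the carrier, as it starts), growing as it is pushed down; dead point 0.78; locked 0.95, at the end stop, 4 degrees below level. Before the dead point a spring pushes it back (peak 0.6 N m near 0.35 rad: 6 N at 100 mm from the pivot); from about 0.83 it snaps to 0.95 by itself and stays.
- latch_pivot (a point): The lever's pivot, on a steel bracket in the middle of the carrier's front: own x = -165 mm, y = 0 of the carrier, 165 mm above the counter; the pivot axis is along the carrier's y. Axes as the carrier's.
- lever_tip (a point): End of the lever, on its centre line, 120 mm from the pivot. A straight steel rod with a round black grip, 20 mm thick, over its outer 70 mm; points to the carrier's -x and up. A steel clamp arm, 70 mm long with a rubber foot, stands upright 20 mm behind the lever's pivot; linked to the lever, it swings down onto the lid as the lever goes down, so leave its way free.
- shaker: Glass salt shaker with a metal cap, 48 mm across, 90 mm high, loose; origin at the centre of its underside. To be left alone.
- steel_cup: Open steel cup, 72 mm across, 70 mm high, loose; origin at the centre of its underside. To be left alone.
- squeeze: White squeeze bottle, 56 mm across, 160 mm high, loose; origin at the centre of its underside. To be left alone.
- spoon: Steel serving spoon lying on the counter beside the carrier, loose. To be left alone.
- mug: White mug, 80 mm across, 95 mm high, on the left of the counter, loose; origin at the centre of its underside. To be left alone.

How it is judged:
By the outcome, as a careful person would: the job done as asked, in the order asked, and still so for the second after the job is handed in, with the robot touching nothing.
It also fails if it takes over 48 s, if anything falls off the work surface, if the arm or the gripper's body presses on something with over 40 N, if the wrist force passes 120 N, or if a joint passes its speed limit or range.

## Working session

There is one attempt and no reset: what is moved stays moved. The work goes in short steps, Python scripts to look and compute and a tool call to move; the robot and the scene stay as the last step left them, time stands still between calls to the robot, and variables do not carry over. Pictures are saved under pics/ and viewed, at most 10 in all, crops included, and the job is handed in when it is done.

Besides the shell and the picture viewer there is one more tool, called as name(argument=value, ...) on one line, values as JSON. step_arm: Moves the arm, as the interface text tells. Its arguments: {"type":"object","properties":{"motion":{"type":"array"},"hand":{"type":"number"},"squeeze":{"type":"number"}},"required":["motion"]}

```bash
mkdir -p pics
cat > h.py <<'E'
import numpy as np, cv2
from cell import robot
from scipy.spatial.transform import Rotation as Ro
def shot(n,f):
    c=robot.read_camera(n); cv2.imwrite(f,cv2.cvtColor(c["pixels"],cv2.COLOR_RGB2BGR)); return c
def ray(c,u,v):
    K=np.array(c["intrinsics"]); d=np.array([(u-K[0,2])/K[0,0],(v-K[1,2])/K[1,1]]); p=d.copy()
    for _ in range(20): p=d/(1+c["k1"]*(p@p))
    R=np.array(c["rotation"]); R=R if R.shape==(3,3) else Ro.from_euler('xyz',R).as_matrix()
    return np.array(c["xyz"]), R@np.array([p[0],-p[1],-1.])
def onz(c,u,v,z):
    o,d=ray(c,u,v); return o+d*(z-o[2])/d[2]
def proj(c,P):
    R=np.array(c["rotation"]); R=R if R.shape==(3,3) else Ro.from_euler('xyz',R).as_matrix()
    q=R.T@(np.array(P)-np.array(c["xyz"])); p=np.array([q[0],-q[1]])/-q[2]; p=p*(1+c["k1"]*(p@p))
    K=np.array(c["intrinsics"]); return np.array([K[0,0]*p[0]+K[0,2],K[1,1]*p[1]+K[1,2]])
def tri(c1,p1,c2,p2):
    a,d=ray(c1,*p1); b,e=ray(c2,*p2); A=np.c_[d,-e]; s=np.linalg.lstsq(A,b-a,rcond=None)[0]
    P,Q=a+d*s[0],b+e*s[1]; return (P+Q)/2,np.linalg.norm(P-Q)
E
python3 - <<'E'
from h import *
for n in("scene","top"):
    c=shot(n,f"pics/{n}0.png"); print(n,c["intrinsics"],c["k1"],c["xyz"],c["rotation"])
print(robot.observe())
E
```

```text
scene [[492.52443245   0.         325.34349419]
 [  0.         492.52443245 240.9271236 ]
 [  0.           0.           1.        ]] 0.02991012651079997 [ 0.57270482 -0.37102232  1.10429657] [ 0.49895448  0.01434513 -0.02210253]
top [[439.48080747   0.         319.20682144]
 [  0.         439.48080747 235.41713054]
 [  0.           0.           1.        ]] -0.02189516063921049 [0.43950091 0.15396815 1.2018933 ] [ 0.11926151 -0.03231163 -1.55806422]
{'time': 0.1, 'qpos': array([ 1.11000919e+00,  3.42673018e-01,  1.52489438e+00,  1.71565398e-05,
        1.27539142e+00, -1.46012664e-01]), 'qvel': array([ 0.00198938, -0.00211305, -0.00187709, -0.00112075,  0.0016588 ,
       -0.00106106]), 'joint_efforts': array([ 1.73279925e-03, -4.32006025e+01, -2.44696909e+01,  7.17579480e-02,
        5.25363476e-02, -9.31564756e-06]), 'tool_pos': array([0.16237573, 0.49891756, 0.24311354]), 'tool_rot': array([-3.14024342e+00, -2.15000904e-04,  2.82681303e+00]), 'contact_force': array([-0.35283491,  0.04849488,  1.10829015]), 'torque': array([-0.01908944,  0.02628449, -0.03234734]), 'grip_force': 0.0, 'opening': 0.09199695045689055}
```

View pics/scene0.png

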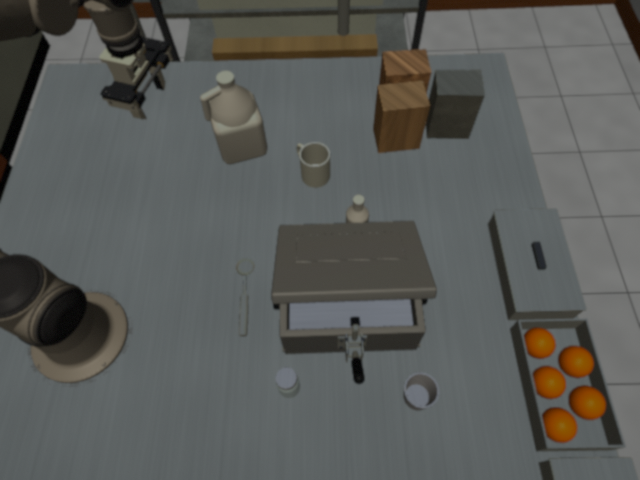

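View pics/top0.png

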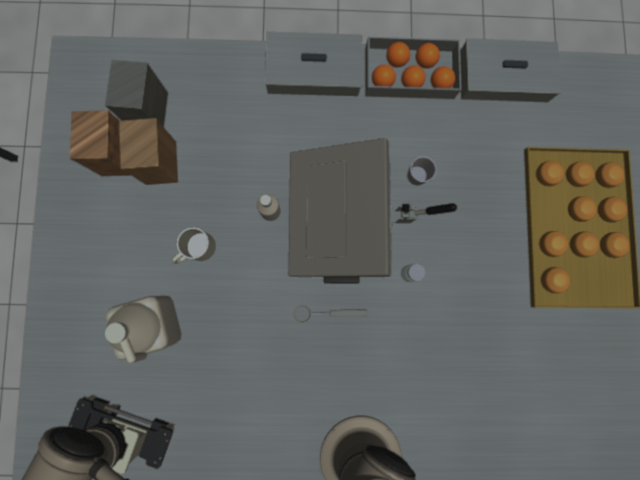

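The scene view shows the lid half open: front edge from about (272,298) to (435,294), lever from about (352,345) to (359,380), shaker at (288,381), cup at (420,391). In the top view the lid front edge runs (390,276) to (388,139), and the lever tip is at (456,208).

```bash
python3 - <<'E'
from h import *
s=robot.read_camera("scene"); t=robot.read_camera("top")
for n,a,b in [("frontlo",(272,296),(390,276)),("fronthi",(435,292),(388,139)),("backlo",(280,225),(289,276)),("backhi",(413,222),(290,153)),("tip",(359,380),(456,208)),("clamp",(355,320),(405,207)),("sq",(358,202),(266,201)),("shk",(287,376),(416,271))]:
    print(n,*[np.round(x,4) for x in tri(s,a,t,b)])
print("carrier front bottom edge", onz(s,285,350,0),onz(s,420,346,0))
print("cup",onz(t,424,168,.07),"shk",onz(t,416,271,.09))
E
python3 - <<'E'
import cv2
a=cv2.imread('pics/scene0.png')[200:420,220:460]; cv2.imwrite('pics/c1.png',cv2.resize(a,None,fx=2.7,fy=2.7,interpolation=2))
E
```

```text
frontlo [ 0.4691 -0.0266  0.2669] 0.0036
fronthi [ 0.7698 -0.0252  0.2644] 0.0017
backlo [0.4685 0.1925 0.1505] 0.0021
backhi [0.7707 0.1963 0.1428] 0.0018
tip [ 0.621  -0.1781  0.2528] 0.002
clamp [ 0.6218 -0.0669  0.241 ] 0.0009
sq [0.6486 0.2521 0.1454] 0.0006
shk [ 0.4857 -0.1286  0.088 ] 0.0011
carrier front bottom edge [ 0.47203893 -0.04912663  0.        ] [ 0.77954774 -0.047743    0.        ]
cup [ 0.76157371 -0.15846784  0.07      ] shk [ 0.48611196 -0.12797234  0.09      ]
```

View pics/c1.png

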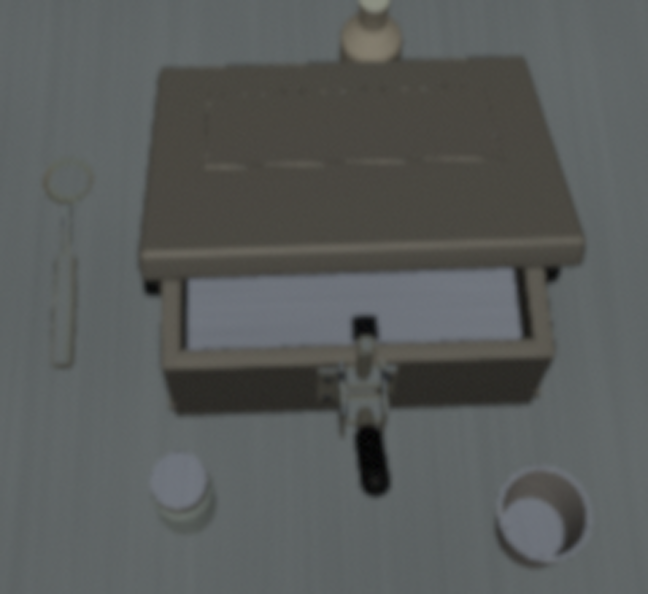

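step_arm(motion=[[[0,0,-0.8],0],[[0,0,-1.6],0],[[-0.7,-0.38,-2.2],0.15],[[-1.4,-0.75,-2.2],0.31],[[-2.1,-1.13,-2.2],0.47],[[-2.9,-1.56,-2.2],0.63],[[-3.7,-2.0,-2.2],0.79],[[-4.5,-2.43,-2.2],0.94],[[-5.3,-2.86,-2.2],1.1],[[-6.1,-3.3,-2.2],1.256]], hand=255)

```text
time: 1.45
tool_pos: [0.4502, 0.1962, 0.3757]
tool_rot: [-3.142, -0.0, 1.566]
contact_force: [0.9, 0.4, -0.2]
opening: 0.0013
grip_force: 0.0
```

step_arm(motion=[[[-0.6,0.5,0],0],[[-1.3,1.1,0],0],[[-2.0,1.7,0],0],[[-2.7,2.3,0],0],[[-3.3,2.83,0.3],0],[[-3.3,2.83,0.9],0],[[-3.3,2.83,1.2],0],[[-3.3,2.83,1.2],0]])

```text
time: 2.45
tool_pos: [0.6184, -0.0005, 0.3019]
tool_rot: [-3.138, -0.001, 1.571]
contact_force: [-0.1, -0.1, 0.6]
opening: 0.0001
grip_force: 0.0
```

Run:
```python
from h import *
c=shot("scene","pics/s1.png"); o=robot.observe(); print(o["tool_pos"],o["contact_force"],o["qpos"])
a=cv2.imread('pics/s1.png')[120:440,160:500]; cv2.imwrite('pics/c2.png',cv2.resize(a,None,fx=1.8,fy=1.8))
```

```text
[ 6.18945776e-01 -3.77220018e-04  3.03518199e-01] [ 0.11135682 -0.71769888  0.87335971] [-1.24400842e-01  4.88797750e-01  1.13149429e+00  8.18936995e-05
  1.52235916e+00 -1.24373353e-01]
```

View pics/c2.png

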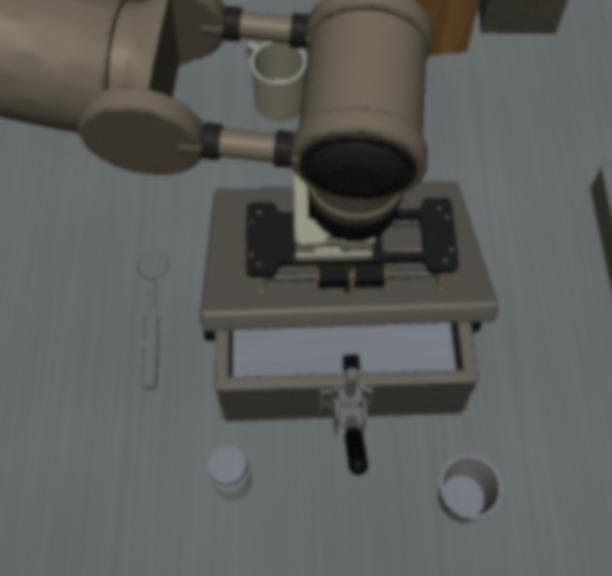

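The fingers stand over the middle of the lid, about 25 mm behind its front edge, and the clamp is well in front. Next I push down.

step_arm(motion=[[[0,0,0.2],0],[[0,0,0.4],0],[[0,0,0.6],0],[[0,0,0.8],0],[[0,0,1.0],0],[[0,0,1.2],0],[[0,0,1.4],0],[[0,0,1.6],0],[[0,0,1.75],0],[[0,0,1.85],0]])

```text
time: 3.75
tool_pos: [0.6189, -0.0004, 0.192]
tool_rot: [-3.141, -0.0, 1.571]
contact_force: [0.3, -1.5, 2.8]
opening: 0.0006
grip_force: 1.2
```

step_arm(motion=[[[0,0,0.05],0],[[0,0,0.1],0],[[0,0,0.15],0],[[0,0,0.2],0],[[0,0,0.23],0],[[0,0,0.23],0]])

```text
time: 4.5
tool_pos: [0.619, -0.0001, 0.1787]
tool_rot: [-3.141, -0.001, 1.571]
contact_force: [0.4, -0.7, -0.4]
opening: 0.0004
grip_force: 0.3
```

step_arm(motion=[[[0,0,0.03],0],[[0,0,0.06],0],[[0,0,0.09],0],[[0,0,0.12],0],[[0,0,0.12],0]])

```text
time: 5.12
tool_pos: [0.6191, -0.0005, 0.1741]
tool_rot: [3.14, 0.0, 1.571]
contact_force: [-4.9, -1.5, 15.1]
opening: 0.0004
grip_force: 7.8
```

Firm contact (15 N) at tip height 0.157 means the lid is shut. I'll lift off, move above the lever and check.

step_arm(motion=[[[0,0,-0.7],0],[[0,0,-1.6],0],[[0,0,-2.5],0],[[-0.5,0,-2.8],0],[[-1.2,0,-2.8],0],[[-1.9,0,-2.8],0],[[-2.45,0,-2.5],0],[[-2.45,0,-2.0],0],[[-2.45,0,-2.0],0]])

```text
time: 6.25
tool_pos: [0.6179, -0.1471, 0.2887]
tool_rot: [-3.136, -0.003, 1.57]
contact_force: [-1.0, -0.1, 0.4]
opening: 0.0004
grip_force: 0.0
```

Run:
```python
from h import *
o=robot.observe(); print(o["tool_pos"],o["contact_force"])
for n in("scene","top"): c=shot(n,f"pics/{n}2.png")
a=cv2.imread('pics/scene2.png')[160:420,200:500]; b=cv2.imread('pics/top2.png')[100:360,240:540]
cv2.imwrite('pics/c3.png',cv2.resize(np.hstack([a,b]),None,fx=1.33,fy=1.33))
```

```text
[ 0.61792952 -0.14708942  0.2887472 ] [-0.95074809 -0.12473688  0.37241043]
```

View pics/c3.png

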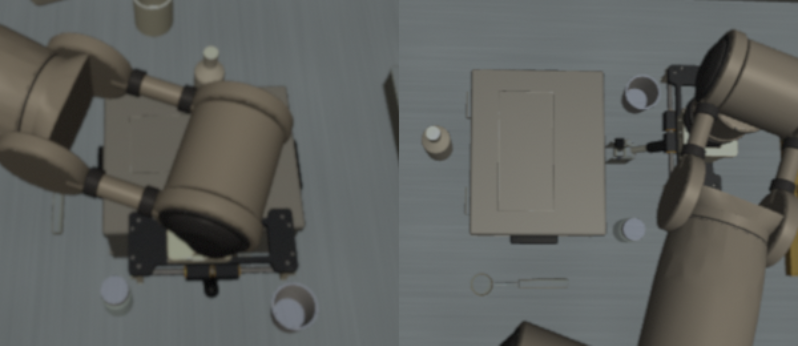

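The lid is flush shut, and the lever's black grip shows just outside the closed fingers, in line with them (about (210,285) in the left half). Now I push it along its arc.

step_arm(motion=[[[0,0,0.25],0],[[0,0,0.45],0],[[-0.11,0,0.54],0],[[-0.22,0,0.63],0],[[-0.31,0,0.74],0],[[-0.4,0,0.85],0],[[-0.47,0,0.97],0],[[-0.53,0,1.08],0]])

```text
time: 7.35
tool_pos: [0.6192, -0.1798, 0.2269]
tool_rot: [3.141, 0.001, 1.571]
contact_force: [0.0, 3.1, 4.7]
opening: 0.0003
grip_force: 2.7
```

step_arm(motion=[[[-0.05,0,0.13],0],[[-0.1,0,0.27],0],[[-0.13,0,0.4],0],[[-0.15,0,0.53],0],[[-0.15,0,0.62],0],[[-0.15,0,0.7],0],[[-0.15,0,0.7],0]])

```text
time: 8.22
tool_pos: [0.6189, -0.1881, 0.1859]
tool_rot: [3.141, 0.0, 1.571]
contact_force: [-3.0, -0.4, 5.2]
opening: 0.0005
grip_force: 2.7
```

step_arm(motion=[[[0,0,0.03],0],[[0,0,0.05],0],[[0,0,0.05],0]])

```text
time: 8.6
tool_pos: [0.619, -0.1881, 0.1853]
tool_rot: [3.139, 0.001, 1.571]
contact_force: [-6.9, 2.9, 17.6]
opening: 0.0005
grip_force: 8.8
```

At the end stop (17 N). I'll retreat up and out of the way, then look.

step_arm(motion=[[[0,0,-0.6],0],[[0,0,-1.4],0],[[0,0,-2.2],0],[[0,-0.5,-2.8],0],[[0,-1.3,-3.0],0],[[0,-2.1,-3.0],0],[[0,-2.9,-3.0],0],[[0,-3.3,-3.0],0],[[0,-3.3,-3.0],0]])

```text
time: 9.72
tool_pos: [0.4201, -0.1881, 0.3627]
tool_rot: [3.14, 0.001, 1.57]
contact_force: [-0.4, 0.6, 0.2]
opening: 0.0006
grip_force: 0.0
```

Run:
```python
from h import *
o=robot.observe(); print(o["tool_pos"],o["contact_force"])
for n in("scene","top"): c=shot(n,f"pics/{n}3.png")
a=cv2.imread('pics/scene3.png')[160:420,200:500]; b=cv2.imread('pics/top3.png')[100:360,240:540]
cv2.imwrite('pics/c4.png',cv2.resize(np.hstack([a,b]),None,fx=1.33,fy=1.33))
```

```text
[ 0.42005566 -0.18810834  0.3626738 ] [-0.39779675  0.59186042  0.16619971]
```

View pics/c4.png

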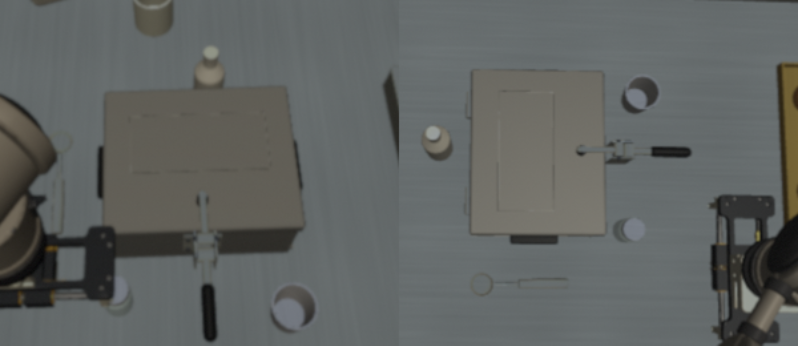

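The lid is flush, the lever lies level, from about (205,250) to (210,335) in the left half, the clamp foot is on the lid at (580,150) in the right half, and the neighbours are where they stood. The gripper is clear, so I'm handing in.

```bash
python3 -c "
from cell import robot
print(robot.hand_in())"
```

```text
the job is handed in; nothing more can be done
None
```

The lid is pushed shut and the latch lever is down at its end stop, still there after the arm withdrew; the neighbours look unmoved, the arm is clear, and the job was handed in at about 10 s of the 48 s allowed (no verdict was returned).

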